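# Set the sliding vee to its next hole and lay the gear shaft

## Robot

A 6-joint arm with a two-finger parallel gripper is mounted at the origin on the work surface. World frame = base frame: x ahead of the robot, y to its left, z up, the work surface at z = 0. Lengths are in mm, angles in rad, forces in N, time in s.
With the tool pointing down it reaches from about 400 to 925 mm from the base axis. Payload 12.5 kg.
Tool frame: the origin (TCP) lies at the very end of the fingers, on their centre line; the grasp point (between the pads) lies 19 mm behind it; z points along the fingers, x is the direction in which the jaws open and shut, and the axes are right-handed (so a half turn about z gives the same grasp; the last joint's range is limited). The gripper opens to 95 mm and grips with 3 to 60 N. Pads are 20 mm wide; open, the fingers measure 119 mm over their backs; the gripper's body (75 mm by 180 mm) begins 59 mm behind the grasp point.
Start: joints at [1.088, 0.491, 1.559, -0, 1.092, -0.106], TCP at [229.952, 581.179, 214.661] pointing down, gripper open.
Joint ranges: [-3.1, 3.1], [-0.84, 2.19], [0.05, 2.79], [-1.13, 4.28], [0.06, 2.93], [-2.69, 2.69]. Speed limits (rad/s): [2.22, 2.22, 2.79, 3.14, 3.14, 3.14].

## Interface

Orientations are given as [roll, pitch, yaw] about the fixed x, y, z axes, in that order (R = Rz(yaw) Ry(pitch) Rx(roll)).
In Python, from cell import env gives the robot as it stands.
- The arm moves only by the tool arm_command, never from a script. Its argument "motion" is one flat list of numbers, 7 for each row, row after row: the opening, from -1 (shut) to 1 (fully open), then the shift along the tool's x, y, z in mm, then the turn, a rotation vector about the tool's x, y, z in degrees. In form: [fingers, dx, dy, dz, rx, ry, rz, fingers, dx, dy, dz, rx, ry, rz, ...]. A call has 1 to 20 rows; each row is the pose to reach, as a shift and turn from the pose commanded when the call began, along the tool's axes at that moment; what a row does not reach only later rows make up. A row lasts 1/10 s, in which the tool goes at most 50 mm and 8.59 degrees, less where a joint would pass 70% of its speed; a pose out of reach is approached as far as the arm can. A call with a gripper value outside its range is refused whole. The fingers move at their own pace and stop on an object; the grip force is fixed at half the most. Time passes only in rows, so rows that repeat a pose let the fingers close. It gives the time, the measured TCP pose, the force and the opening at its end, in the units of the state.
- env.state(): the state, without advancing time (a new reading comes with each control period).
- env.read_camera(name): name is "scene" or "top" or "wrist"; returns (picture, depth): 384x512x3 uint8, red, green, blue; 384x512 float32, mm along the optical axis (not along the pixel's ray), 0 where there is no reading.
- env.calibration(name): a dict with "fx", "fy", "cx", "cy" (pixels), "cam_to_world" (4x4, takes a point from camera to world coordinates). Camera axes: x right, y down, z forward; pixel columns grow to the right and rows downward; lengths in mm; the calibration is good to about 2 mm. A picture is of the moment at which its call begins: read the wrist's pose just before it. calibration takes no time and is no camera call; for the wrist camera it gives the pose at the moment of the call.
- env.job_done(): hands the job in, once; it reports no verdict.
Trained networks look in the newest picture that a camera, given by its name, has taken for a name from the list of things; names that differ only in an ending like _2 or _b are one class to them, and where a whole thing is asked for, a point or a joint stands for the part that bears it (a point fixed in the world has none). Each returns a list of dicts, best first, with "confidence" (0 to 1); they miss things now and then, are a little off and sometimes report something else, mostly with a low value. They report only what shows in the picture. A call takes as long as a camera call. They do not tell look-alikes from the thing itself.
- env.recognise(camera, label): "location" ([column, row] in pixels, amid what is visible of it).
- env.silhouettes(camera, label): "region" (384x512 bool, what is visible of it) and "location" ([column, row] in pixels, amid what is visible of it).
- env.spot_point(camera, label): "location" ([column, row] in pixels: a listed point, or the origin of a listed thing).
The state is a dict: "t": time; "joints": joint angles; "qvel": joint speeds; "tau": joint torques, N m; "eef_pos": TCP position; "tcp_rot": TCP orientation; "ft_force": force on the tool from outside, world axes, zero at the start; "moment": the same for the moment, N m; "opening": opening from 0.0 (shut) to 1.0 (fully open).
Only numpy, scipy, OpenCV 4.12 (cv2) and the standard library are available. Lean on these libraries where they do the work, as an engineer would, in place of code of your own. Each camera call takes 0.05 s, during which the arm holds its last target.

## Task

The shaft stand is set too short for the gear shaft. Press its spring button, draw the sliding vee gently out and stop where the button pops up through the next hole, without forcing the button against the edge of a hole; then lay the gear shaft from its wooden cradle into the two vees, its two thin ends resting in them. Leave the stand locked and the other parts on the bench where they are.

Things in the scene. Friction and masses are not known exactly. Their poses are not given: they have to be found in the camera images.
- stand: Shaft stand bolted to the bench: a grey square outer tube 44 mm wide, lying level along the stand's own y from y = -150 to +15 mm, its top face 60 mm above the bench. Origin on the bench under the tube's centre line. The fixed vee stands at y = -135. An aluminium inner tube slides out of the +y end and carries the sliding vee, a pull tab and the spring button.
- first_hole (a point): Centre of the hole in the tube's top face where the button sits at the start (stand y = -85 mm). The top has two 20 mm square holes joined by a 9 mm slot; the next hole is 46 to 70 mm further towards the stand's +y (it differs from stand to stand and is not measured). The slot goes on 10 to 34 mm past that hole, where the button would not lock.
- rest (a joint): How far the inner tube (sliding vee, tab and button together) is drawn out along the stand's +y, in m: about 0 at the start, 0.044 to 0.072 locked in the next hole, 0.080 at the end. It has 2.5 N of friction and stays where it is left; 2 to 5 N more while the button rubs under the tube wall. 2 mm of play either way in a hole. Over 15 N on the edge of a hole harms it.
- button (a joint): How far the spring button is pressed, in m: 0 up (locked when in a hole), 0.010 at its stop; 4.5 N to start, 9 N fully down. Below its head is a 16 mm square plunger, 3 mm proud of the tube in a hole and clear of the 4 mm tube wall when pressed 0.0075 or more. Let go between holes it rises only to about 0.0065 and rides under the wall; at a hole it springs up if nothing holds its head.
- button_head (a point): Centre of the button's round head: dark steel, 19 mm diameter, 18 mm tall; its underside is 16 mm above the tube's top face when the button is up. It can be pressed from above, or pinched and pressed. It moves with the inner tube and the button.
- tab_top (a point): Middle of the top edge of the pull tab: an upright aluminium plate at the outer end of the inner tube, 12 mm thick along the stand's y, 40 mm wide across, standing 65 mm clear above the inner tube, its top 115 mm above the bench and 55 mm outward of the sliding vee (43 mm free between them).
- fixed_seat (a point): Fixed vee (90 degrees, 12 mm thick along the stand's y): the point where the axis of a laid shaft end lies, 135 mm above the bench. The vee's tips are 8 mm higher.
- sliding_seat (a point): The same point for the sliding vee, which moves with the inner tube. 161 mm from the fixed seat at the start, 205 to 233 mm once set.
- shaft_mid (a point): Middle of the gear shaft, on its axis (its own x). Steel, 274 mm long, about 0.6 kg, alike both ways round: a 24 mm neck in the middle (44 mm long, the place to grip), on each side a 32 mm thick part with a 45 mm gear (40 to 62 mm from the middle), and from 90 to 137 mm a thin 18 mm end. At the start it lies level in its wooden cradle, its axis 55 mm above the bench.
- cradle: Low wooden cradle under the shaft, 240 x 58 mm along its own x and y, fixed; two wooden vees near its ends, 112 mm from the middle, tips 64 mm above the bench. Origin on the bench under its centre.
- bearing: A loose bearing ring, 62 mm across, 18 mm high, lying on the bench. A bystander. Origin under its centre.
- gear_ring: A loose gear ring, 80 mm across, 14 mm high, lying on the bench. A bystander. Origin under its centre.
- bolt_jar: A jar of bolts, 66 mm across, 95 mm high. A bystander. Origin under its centre.
Things that resemble listed ones, but are neither listed nor needed, are in the scene too. Leave any blue or orange look-alike of the stand alone.

How it is judged:
By the outcome, as a careful person would: the job done as asked, in the order asked, and still so for the second after the job is handed in, with the robot touching nothing.
It also fails if it takes over 72 s, if anything falls off the work surface, if the arm or the gripper's body presses on something with over 40 N, if the wrist force passes 120 N, or if a joint passes its speed limit or range.

## Working session

There is one attempt and no reset: what is moved stays moved. The work goes in short steps, Python scripts to look and compute and a tool call to move; the robot and the scene stay as the last step left them, time stands still between calls to the robot, and variables do not carry over. Pictures are saved under pics/ and viewed, and the job is handed in when it is done.

Besides the shell and the picture viewer there is one more tool, called after "Request:" in YAML: its name, and indented under it one key for each argument. arm_command: Moves the arm, as the interface text tells. Its arguments: {"type":"object","properties":{"motion":{"type":"array","items":{"type":"number"}}},"required":["motion"]}

```bash
ls; mkdir -p pics
cat > h.py <<'E'
import numpy as np,cv2
from cell import env
def snap(c,fn=None):
    im,d=env.read_camera(c)
    if fn: cv2.imwrite('pics/'+fn,im[:,:,::-1])
    return im,d
def proj(c,u,v,z):
    k=env.calibration(c);T=np.array(k['cam_to_world'])
    return T[:3,:3]@np.array([(u-k['cx'])/k['fx']*z,(v-k['cy'])/k['fy']*z,z])+T[:3,3]
def ray_at_z(c,u,v,zw):
    k=env.calibration(c);T=np.array(k['cam_to_world'])
    r=T[:3,:3]@np.array([(u-k['cx'])/k['fx'],(v-k['cy'])/k['fy'],1.])
    return T[:3,3]+r*(zw-T[2,3])/r[2]
def cloud(c,d):
    k=env.calibration(c);T=np.array(k['cam_to_world'])
    v,u=np.mgrid[:d.shape[0],:d.shape[1]]
    P=np.stack([(u-k['cx'])/k['fx']*d,(v-k['cy'])/k['fy']*d,d],-1)
    return P@T[:3,:3].T+T[:3,3]
E
python3 - <<'E'
from h import *
s=env.state();print(s)
for c in['top','scene']:
    im,d=snap(c,c+'0.png'); np.save(c+'d.npy',d)
    print(c,env.calibration(c))
    for l in ['stand','button_head','tab_top','sliding_seat','fixed_seat','shaft_mid','cradle','first_hole']:
        for r in env.spot_point(c,l)[:3]:
            u,v=r['location'];z=d[int(v),int(u)]
            print(c,l,round(r['confidence'],2),np.round([u,v]),proj(c,u,v,z).round(0))
print(env.state()['t'])
E
```

```text
pics
{'t': 0.0, 'joints': array([ 1.08840010e+00,  4.91562543e-01,  1.55947859e+00, -2.10675561e-05,
        1.09171760e+00, -1.05615821e-01]), 'qvel': array([ 8.31959271e-05, -4.69956929e-04, -7.60650839e-04, -1.41227587e-03,
       -9.89254651e-04, -2.43523573e-04]), 'tau': array([-2.29551013e-03, -6.12634134e+01, -2.58178318e+01,  6.90926844e-02,
        4.83141316e-02, -1.22524148e-04]), 'eef_pos': array([229.82515737, 580.92663053, 214.04987013]), 'tcp_rot': array([-3.14148831e+00,  1.16154984e-03,  1.19402571e+00]), 'ft_force': array([ 0.74349834,  0.66246917, -0.38835836]), 'moment': array([-0.0140022 , -0.00091537,  0.05597945]), 'opening': 0.9975270649721487}
top {'fx': 403.30958443492733, 'fy': 403.30958443492733, 'cx': 254.37115056218627, 'cy': 194.12054369892738, 'cam_to_world': array([[-8.54030676e-03, -9.86545960e-01,  1.63260934e-01,
         3.79711949e+02],
       [-9.99949582e-01,  9.28796253e-03,  3.81674734e-03,
         1.06871619e+01],
       [-5.28175811e-03, -1.63220107e-01, -9.86575542e-01,
         1.08256446e+03],
       [ 0.00000000e+00,  0.00000000e+00,  
[... 1837 characters left out ...]
 [ 366. -145.  117.]
scene tab_top 0.74 [227. 195.] [553. -91.  96.]
scene tab_top 0.64 [360. 127.] [309. 412. 113.]
scene sliding_seat 0.84 [202. 188.] [ 436. -179.    2.]
scene sliding_seat 0.72 [191. 146.] [ 350. -199.  130.]
scene sliding_seat 0.57 [344. 123.] [289. 357. 120.]
scene fixed_seat 0.97 [157. 191.] [ 532. -314.  124.]
scene fixed_seat 0.61 [147. 140.] [ 303. -354.  133.]
scene fixed_seat 0.61 [300. 112.] [ 78. 235.  -1.]
scene shaft_mid 0.66 [302. 186.] [520. 166.  68.]
scene cradle 0.71 [298. 198.] [569. 142.  66.]
scene first_hole 0.86 [179. 205.] [ 550. -253.   66.]
scene first_hole 0.85 [163. 160.] [ 338. -310.   63.]
scene first_hole 0.73 [312. 130.] [239. 252.  48.]
0.9
```

View pics/top0.png

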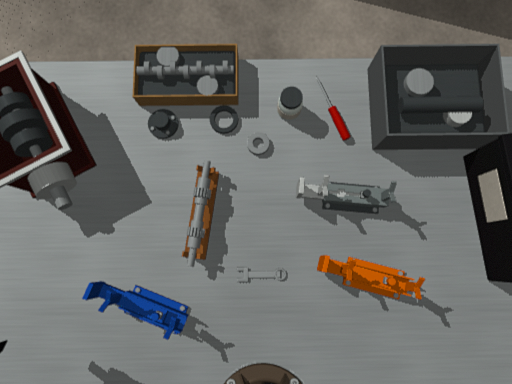

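View pics/scene0.png

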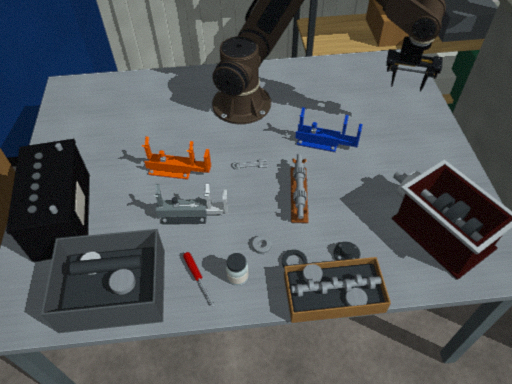

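```bash
cat >> h.py <<'E'
from scipy.spatial.transform import Rotation as Ro
def delta(p,yaw=None,pos=None,rot=None):
    """shift in tool axes + rotvec deg to reach tool-down pose"""
    s=env.state(); R=Ro.from_euler('xyz',s['tcp_rot'] if rot is None else rot)
    d=R.inv().apply(np.array(p)-(s['eef_pos'] if pos is None else pos))
    o=d.round(1).tolist()
    if yaw is not None:
        o+=np.degrees((R.inv()*Ro.from_euler('xyz',[np.pi,0,yaw])).as_rotvec()).round(2).tolist()
    return o
E
python3 - <<'E'
from h import *
s=env.state();k=env.calibration('wrist');R=Ro.from_euler('xyz',s['tcp_rot']).as_matrix()
T=np.array(k['cam_to_world']);print(k['fx'],R.T@(T[:3,3]-s['eef_pos']),R.T@T[:3,:3])
print(delta([545,-225,330],-0.1))
E
```

```text
267.20821105266174 [   0.82623078  -67.03023602 -170.19516153] [[ 9.99998983e-01 -8.11340193e-04  1.17277161e-03]
 [ 5.11514644e-04  9.71729162e-01  2.36097805e-01]
 [-1.33117201e-03 -2.36096965e-01  9.71728589e-01]]
[-633.7, 589.6, -115.4, -0.0, -0.0, 74.14]
```

Request:
arm_command:
  motion: [1,-634,590,14,0,0,74,1,-634,590,14,0,0,74,1,-634,590,14,0,0,74,1,-634,590,14,0,0,74,1,-634,590,14,0,0,74,1,-634,590,14,0,0,74,1,-634,590,14,0,0,74,1,-634,590,14,0,0,74,1,-634,590,14,0,0,74,1,-634,590,14,0,0,74,1,-634,590,14,0,0,74,1,-634,590,14,0,0,74,1,-634,590,14,0,0,74,1,-634,590,14,0,0,74,1,-634,590,14,0,0,74,1,-634,590,14,0,0,74,1,-634,590,14,0,0,74,1,-634,590,14,0,0,74,1,-634,590,14,0,0,74,1,-634,590,14,0,0,74]

```text
t: 2.9
eef_pos: [544.8, -224.6, 200.3]
tcp_rot: [-3.141, 0.001, -0.098]
ft_force: [-0.1, 0.4, 0.3]
opening: 1.0
```

Run:
```python
from h import *
s=env.state();print(s['eef_pos'],s['tcp_rot'])
im,d=snap('wrist','w1.png');np.savez('w1.npz',im=im,d=d,P=cloud('wrist',d))
cv2.imwrite('pics/w1c.png',cv2.resize(im[:,:,::-1],(800,600),interpolation=cv2.INTER_CUBIC))
for l in ['stand','button_head','tab_top','sliding_seat','fixed_seat','first_hole','shaft_mid']:
    for r in env.spot_point('wrist',l)[:3]:
        u,v=r['location'];z=d[int(v),int(u)]
        print(l,round(r['confidence'],2),np.round([u,v]),proj('wrist',u,v,z).round(0))
```

```text
[ 544.77000773 -224.61041072  200.34538352] [-3.14091627e+00  8.66606752e-04 -9.76797845e-02]
stand 0.95 [255. 140.] [ 552. -176.   49.]
stand 0.58 [115. 188.] [ 369. -219.   40.]
stand 0.53 [254. 211.] [ 543. -254.   81.]
button_head 0.76 [258. 222.] [ 547. -262.   94.]
tab_top 0.74 [257.  51.] [561. -96. 115.]
tab_top 0.73 [ 59. 137.] [ 370. -152.  116.]
tab_top 0.16 [253. 141.] [ 550. -178.   49.]
sliding_seat 0.9 [ 48. 197.] [ 352. -206.  127.]
sliding_seat 0.6 [254. 118.] [ 554. -153.  124.]
fixed_seat 0.77 [254. 286.] [ 530. -405.   -1.]
first_hole 0.93 [255. 211.] [ 545. -254.   83.]
```

View pics/w1c.png

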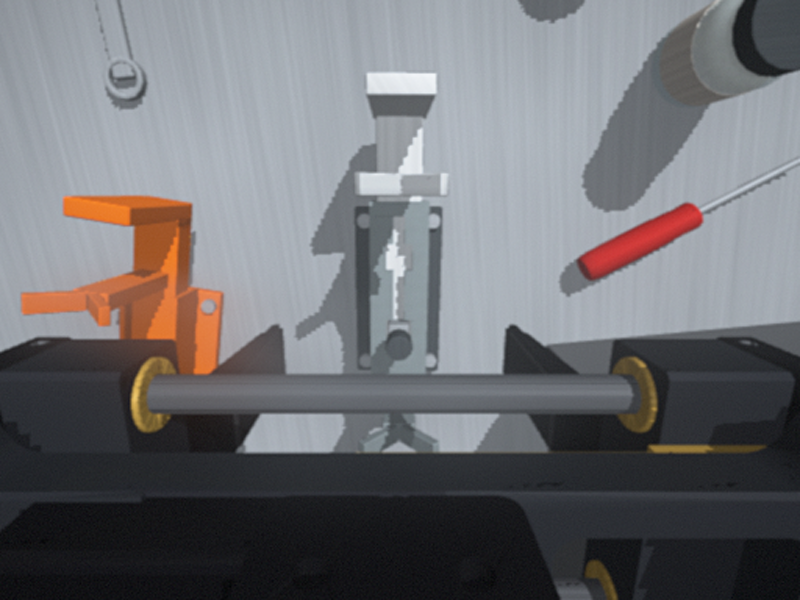

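Run:
```python
from h import *
w=np.load('w1.npz');im,d,P=w['im'],w['d'],w['P']
c=im[120:240,215:295];cv2.imwrite('pics/w1z.png',cv2.resize(c[:,:,::-1],(400,600),interpolation=cv2.INTER_CUBIC))
k=env.calibration('wrist')
# tube top points
m=(abs(P[...,2]-60)<2.5)&(P[...,0]>500)&(P[...,0]<600)&(P[...,1]>-330)&(P[...,1]<-150)
q=P[m];print(len(q),q.min(0),q.max(0),q[:,2].std())
for v in range(125,232,4): print(v,P[v,254,1].round(1),' '.join('%3.0f'%z for z in P[v,236:276,2]))
```

```text
3036 [ 518.44443536 -298.3111687    57.56831102] [ 574.89155707 -161.2381536    62.49630523] 0.7809324738860529
125 -158.9   0  -1  -0  -0   0  50  49  49  50  50  48  50  48  50  48  50  50  49  48  49  50  49  50  49  50  49  49  49  49  48  51  48  50  48   1  -0 135 136 137 138
129 -163.2  61  60  62  60  62  62  61  60  61  60  60  62  61  61  62  60  59  60  61  60  61  60  60  62  60  60  60  60  59  60  60  60  61  61  61  60  60  61  61  -0
133 -167.7  59  60  61  60  62  60  60  61  60  61  59  60  59  61  61  61  60  60  61  59  61  60  60 371  60  61  60  60  61  60  60  60  61  61  60  61  60  59  59  11
137 -172.1  60  61  59  60  60  62  61  60  61  61  61  61  60  60  59  60  62  61  61  60  60  60  60  60  60  61  61  61  60  61  60  60  61  60  61  59  61  61  61  15
141 -177.3  61  61  61  61  59  61  60  62  60  61  60  61  60  60  61  61  49  49  50  48  49  49  50  61  61  60  60  61  61  61  60  61  61  61  61  61  60  61  61  15
145 -182.0  60  60  61  61  61  61  62  61  61  61  61  61  61  59  61  62  49  50  49  48  50  49  50  61  60  59  61  61  61  61  6
[... 2928 characters left out ...]
  60  10  10  10
217 -256.2   9  60  61  61  62  61  60  60  60  59  60  84  91  94  94  95  95  94  94  94  94  94  95  94  92  91  87  61  59  61  61  60  60  60  61  60  60  10  11  10
221 -261.0  10  60  61  60  60  61  61  60  60  62  59  94  93  94  95  93  94  94  93  94  94  94  93  94  95  94  95  90  60  61  61  59  61  58  61  60  60  11  11  10
225 -265.4  10  61  60  61  60  60  61  61  60  60  60  94  94  93  94  94  95  95  94  95  95  94  94  93  94  94  94  60  60  61  59  59  61  62  61  60  61   9  10  10
229 -157.2  15  61  59  60  60  61  60  59  60  60  60  61  61  60  93  95  94  94 371  95  94  94  94  94  61  61  60  61  61  62  60  60  59  60  60  60  16  15  15  15
```

View pics/w1z.png

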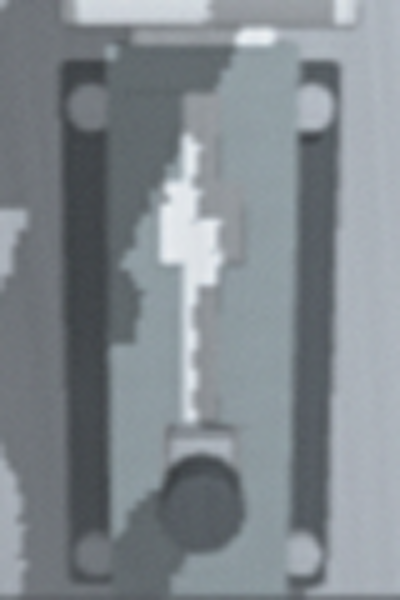

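```bash
cat > m.py <<'E'
from h import *
def measure(d,P,verbose=True):
    # tube top: z 57.5..63, near the stand
    m=(abs(P[...,2]-60.3)<3)&(P[...,0]>500)&(P[...,0]<590)&(P[...,1]>-330)&(P[...,1]<-150)
    n,lab,st,_=cv2.connectedComponentsWithStats(m.astype(np.uint8),connectivity=4)
    i=1+np.argmax(st[1:,4]); m=lab==i
    L=[];Rr=[]
    for v in range(st[i,1]+3,st[i,1]+st[i,3]-3):
        us=np.where(m[v])[0]
        if len(us)<25: continue
        L.append(ray_at_z('wrist',us[0]-.5,v,60)[:2]);Rr.append(ray_at_z('wrist',us[-1]+.5,v,60)[:2])
    L=np.array(L);Rr=np.array(Rr)
    def fit(a):
        p=np.polyfit(a[:,1],a[:,0],1)
        for _ in range(3):
            r=abs(a[:,0]-np.polyval(p,a[:,1]));a2=a[r<1.2];p=np.polyfit(a2[:,1],a2[:,0],1)
        return p,len(a2)
    (pl,nl),(pr,nr)=fit(L),fit(Rr)
    p=(pl+pr)/2
    if verbose: print('edges',pl,pr,nl,nr,'width',(pr[1]-pl[1]+(pr[0]-pl[0])*-230))
    a=np.array([p[0],1.]);a/=np.linalg.norm(a)   # stand +y
    o=np.array([p[1],0.])
    return a,o,m,st[i]
E
python3 - <<'E'
from m import *
w=np.load('w1.npz');im,d,P=w['im'],w['d'],w['P']
a,o,m,st=measure(d,P);print(a,o,'yaw stand x',np.arctan2(-a[0],a[1]))
n=np.array([a[1],-a[0]])
# hole edges: per column transitions
for u in range(246,268):
    col=P[:,u,2]; t=[]
    for v in range(132,216):
        A=abs(col[v]-60.3)<3.2;B=abs(col[v+1]-60.3)<3.2
        if A!=B:
            q=ray_at_z('wrist',u,v+.5,60)[:2]-o
            t.append((v,round(q@a,1),round(q@n,1),'->hole' if A else '->top'))
    print(u,t)
hm=(abs(P[...,2]-94)<2.5)&(P[...,0]>530)&(P[...,0]<560)&(P[...,1]>-280)&(P[...,1]<-245)
v,u=np.where(hm);print(len(v));
(cu,cv),rr=cv2.minEnclosingCircle(np.stack([u,v],1).astype(np.float32))
q=ray_at_z('wrist',cu,cv,94);print('head',q,rr,(q[:2]-o)@a,(q[:2]-o)@n, P[hm].mean(0))
tm=(abs(P[...,2]-115)<2.5)&(P[...,0]>530)&(P[...,0]<600)&(P[...,1]>-120)&(P[...,1]<-75);q=P[tm].mean(0);print('tab',q,tm.sum(),(q[:2]-o)@a,(q[:2]-o)@n)
E
```

```text
edges [9.80881033e-02 5.47756303e+02] [1.05853884e-01 5.93683180e+02] 63 63 width 44.14074805865752
[0.10144494 0.99484116] [570.71974158   0.        ] yaw stand x -0.10161974805665719
246 []
247 [(155, np.float64(-195.2), np.float64(-9.0), '->hole'), (172, np.float64(-215.2), np.float64(-9.0), '->top'), (204, np.float64(-254.7), np.float64(-9.0), '->hole')]
248 [(155, np.float64(-195.2), np.float64(-7.8), '->hole'), (172, np.float64(-215.2), np.float64(-7.8), '->top'), (204, np.float64(-254.7), np.float64(-7.8), '->hole'), (206, np.float64(-257.2), np.float64(-7.7), '->top'), (209, np.float64(-261.0), np.float64(-7.7), '->hole'), (210, np.float64(-262.3), np.float64(-7.7), '->top'), (213, np.float64(-266.2), np.float64(-7.7), '->hole')]
249 [(155, np.float64(-195.1), np.float64(-6.6), '->hole'), (172, np.float64(-215.2), np.float64(-6.6), '->top'), (204, np.float64(-254.7), np.float64(-6.5), '->hole'), (205, np.float64(-255.9), np.float64(-6.5), '->top'), (207, np.float64(-258.5), np.float64(-6.5), '->hole'), (208, np.float64(-259.8), np.float64(-6.5), '->top'), (209, np.float64(-26
[... 3126 characters left out ...]
155, np.float64(-195.1), np.float64(8.5), '->hole'), (172, np.float64(-215.1), np.float64(8.7), '->top'), (204, np.float64(-254.6), np.float64(9.3), '->hole')]
263 [(155, np.float64(-195.1), np.float64(9.6), '->hole'), (169, np.float64(-211.6), np.float64(9.9), '->top')]
264 []
265 [(191, np.float64(-238.3), np.float64(12.7), '->hole'), (192, np.float64(-239.5), np.float64(12.7), '->top')]
266 []
267 [(215, np.float64(-268.7), np.float64(15.6), '->hole')]
213
head [ 544.03209375 -263.10176065   94.        ] 8.328912734985352 -264.4517863384626 0.1403722028527703 [ 543.34328666 -262.35233718   94.02881545]
tab [559.96901621 -98.44338911 115.33580009] 669 -99.02614163725325 -0.7086802393310769
```

Run:
```python
from h import *
print(delta([543.9,-263.1,80],-0.1016),env.state()['ft_force'])
```

```text
[2.2, 38.2, 120.9, 0.0, -0.02, 0.28] [ 0.65579734 -0.03132133 -0.15299921]
```

Request:
arm_command:
  motion: [-0.05,2,38,20,0,0,0.3,-0.05,2,38,60,0,0,0.3,-0.05,2,38,95,0,0,0.3,-0.05,2,38,110,0,0,0.3,-0.05,2,38,120,0,0,0.3,-0.05,2,38,120,0,0,0.3]

```text
t: 3.9
eef_pos: [543.3, -263.1, 79.8]
tcp_rot: [-3.141, 0.001, -0.103]
ft_force: [0.6, 1.0, 0.3]
opening: 0.555
```

Run:
```python
from h import *
s=env.state();print(s['eef_pos'],s['tcp_rot'],s['opening'],s['ft_force'])
im,d=snap('wrist','w2.png')
```

```text
[ 543.32757869 -263.11783094   79.75102505] [-3.14082284e+00  1.37900089e-03 -1.02570249e-01] 0.5547089758212556 [0.61670932 0.98410949 0.27607597]
```

View pics/w2.png

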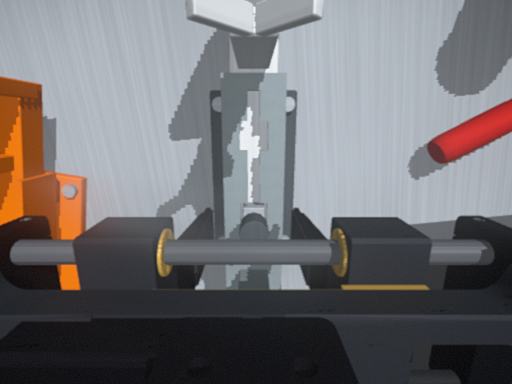

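Request:
arm_command:
  motion: [-1,0,0,0,0,0,0,-1,0,0,0,0,0,0,-1,0,0,0,0,0,0,-1,0,0,0,0,0,0,-1,0,0,0,0,0,0,-1,0,0,0,0,0,0]

```text
t: 4.55
eef_pos: [544.2, -263.6, 81.1]
tcp_rot: [3.141, -0.002, -0.103]
ft_force: [2.2, 0.4, 4.0]
opening: 0.193
```

Request:
arm_command:
  motion: [-1,0,0,3,0,0,0,-1,0,0,6,0,0,0,-1,0,0,8,0,0,0,-1,0,0,9,0,0,0,-1,0,0,9,0,0,0,-1,0,0,9,0,0,0]

```text
t: 5.15
eef_pos: [544.2, -263.7, 72.1]
tcp_rot: [3.141, -0.002, -0.103]
ft_force: [4.0, 1.3, 7.6]
opening: 0.189
```

Run:
```python
from h import *
s=env.state();print(s['eef_pos'],s['tcp_rot'],s['opening'],s['ft_force'])
```

```text
[ 544.19626001 -263.66602835   72.13841503] [ 3.1410212e+00 -1.6845484e-03 -1.0278747e-01] 0.18900403814801328 [4.02529403 1.29875504 7.62919987]
```

Request:
arm_command:
  motion: [-1,0,0,0.8,0,0,0,-1,0,0,0.8,0,0,0,-1,0,0,0.8,0,0,0]

```text
t: 5.45
eef_pos: [544.2, -263.7, 71.4]
tcp_rot: [3.141, -0.002, -0.103]
ft_force: [2.8, 1.1, 8.3]
opening: 0.188
```

Run:
```python
from h import *
s=env.state();print(s['eef_pos'],s['opening'],s['ft_force'])
im,d=snap('wrist','w3.png');P=cloud('wrist',d)
cv2.imwrite('pics/w3z.png',cv2.resize(im[180:300,190:320,::-1],(780,720)[:2] if 0 else (650,600),interpolation=cv2.INTER_CUBIC))
for v in range(196,250,2): print(v,P[v,253,1].round(0),' '.join('%3.0f'%z for z in P[v,236:272,2]))
```

```text
[ 544.19418941 -263.65519357   71.38966153] 0.18766450783927907 [2.7532311  1.09621438 8.26217597]
196 -249.0  60  60  60  58  61  61  60  59  60  60  49  49  49  49  49  49  49  49  49  49  49  48  60  60  60  61  59  59  61  60  60  61  60  59  61  61
198 -251.0  61  59  60  60  61  59  60  59  60  60  50  50  49  49  49  49  49  49  50  49  50  49  61  60  60  60  60  60  60  60  60  60  60  60  61  60
200 -252.0  60  61  60  60  60  59  60  60  60  60  49  48  49  49  50  49  49  50  50  48  48  50  59  59  59  60  60  61  60  60  60  60  60  61  58  60
202 -254.0  60  60  60  61  61  60  59  60  62  59  50  49  48  50  49  50  49  49  49  48  49  49  60  60  60  61  59  61  59  61  61  61  60  60  59  61
204 -255.0  60  61  60  60  60  60  60  59  59  60  50  50  49  49  48  50  49  49  48  48  48  49  61  60  60  60  59  60  61  60  59  59  60  61  60  61
206 -256.0  60  60  49  48  49  49  52  52  52  53  53  53  52  53  53  53  53  51  52  53  52  52  52  54  53  53  52  49  50  49  60  60  59  60  61  59
208 -257.0  61  60  48  50  51  52  53  54  53  54  54  54  54  53  54 
[... 2483 characters left out ...]
 162 163 162 163 162 162 163 163 162 161 163 162 162 161 162 163 162 163 163 161
242 -233.0 164 163 163 164 162 165 164 165 163 163 163 164 163 164 164 163 164 164 163 163 165 164 165 164 164 165 164 164 164 164 164 163 165 164 165 164
244 -233.0 165 165 164 165 166 164 165 166 165 165 164 165 165 166 164 165 164 165 165 165 164 164 164 165 166 164 165 164 165 165 165 164 164 164 165 164
246 -233.0 165 166 165 165 166 165 165 165 165 166 167 165 165 165 165 165 166 166 166 166 166 165 166 165 166 165 166 166 166 165 167 165 164 165 166 165
248 -234.0 167 166 167 166 167 167 166 166 166 166 166 166 166 166 166 165 166 165 166 166 165 166 167 166 166 167 167 165 166 165 166 166 166 167 165 166
```

View pics/w3z.png

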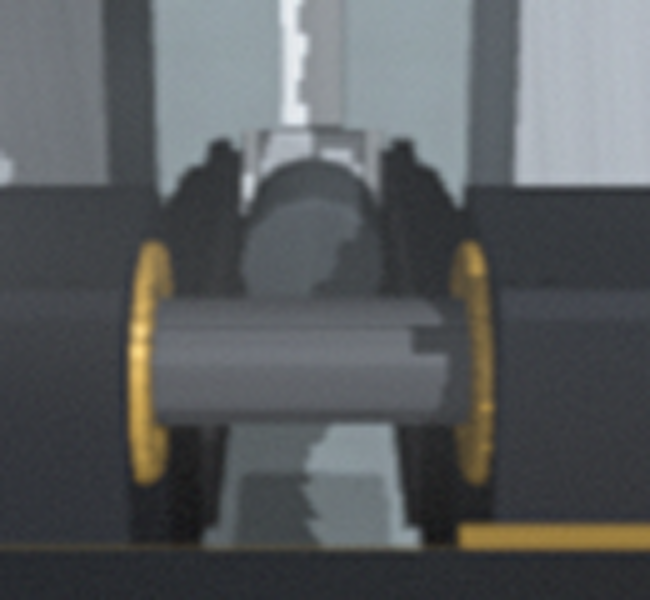

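Request:
arm_command:
  motion: [-1,0,-1,0,0,0,0,-1,0,-3,0,0,0,0,-1,0,-6,0,0,0,0,-1,0,-9,0,0,0,0,-1,0,-12,0,0,0,0]

```text
t: 6.0
eef_pos: [545.4, -252.3, 71.5]
tcp_rot: [3.14, -0.002, -0.103]
ft_force: [1.6, -2.5, 8.2]
opening: 0.19
```

Request:
arm_command:
  motion: [-1,0,-5,0,0,0,0,-1,0,-10,0,0,0,0,-1,0,-15,0,0,0,0,-1,0,-20,0,0,0,0,-1,0,-25,0,0,0,0,-1,0,-30,0,0,0,0,-1,0,-35,0,0,0,0,-1,0,-40,0,0,0,0,-1,0,-44,0,0,0,0,-1,0,-46,0,0,0,0,-1,0,-47,0,0,0,0,-1,0,-47,0,0,0,0]

```text
t: 7.2
eef_pos: [550.2, -205.3, 71.4]
tcp_rot: [3.141, -0.002, -0.103]
ft_force: [1.4, -2.3, 8.9]
opening: 0.193
```

Run:
```python
from h import *
s=env.state();print(s['eef_pos'],s['opening'],s['ft_force'])
im,d=snap('wrist','w4.png');P=cloud('wrist',d)
np.savez('w4.npz',im=im,d=d,P=P,T=env.calibration('wrist')['cam_to_world'])
cv2.imwrite('pics/w4z.png',cv2.resize(im[180:300,190:320,::-1],(650,600),interpolation=cv2.INTER_CUBIC))
for v in range(190,240,1): print(v,P[v,253,1].round(0),' '.join('%3.0f'%z for z in P[v,236:272,2]))
```

```text
[ 550.20101192 -205.25530048   71.43954943] 0.19267917884050798 [ 1.40267367 -2.31131609  8.94871436]
190 -186.0  60  61  60  60  61  62  61  61  61  60  49  50  49  50  48  49  48  49  49  50  50  48  60  61  60  60  61  60  61  60  62  60  61  60  60  61
191 -187.0  62  62  61  61  61  61  61  60  60  60  49  49  48  49  49  49  49  49  48  50  50  48  61  61  61  61  60  60  61  61  60  60  60  61  60  59
192 -188.0  60  61  61  60  60  61  60  61  61  61  49  49  49  49  49  49  49  49  50  49  49  50  61  61  60  62  61  61  61  60  60  61  60  61  61  60
193 -188.0  61  61  61  61  60  60  61  60  61  61  49  49  49  48  50  48  50  49  50  48  49  48  60  60  60  60  62  60  60  62  59  59  60  61  61  62
194 -189.0  61  60  60  61  61  60  61  61  60  60  49  50  49  49  49  49  49  48  48  48  49  48  61  61  61  60  60  60  61  61  61  60  60  60  61  60
195 -190.0  61  61  61  60  61  60  61  60  59  60  48  48  49  49  49  49  50  49  51  50  49  49  60  60  61  62  60  60  61  61  61  61  60  60  61  60
196 -191.0  61  61  60  60  61  61  60  61  61  61  49  48  50  48  
[... 6051 characters left out ...]
  84  85  86  85  84  85  84  84  84  85  84  84  84  84  88  96 105 113 113 113
236 -207.0  98  87  83  85  85  84  84  84  86  84  84  84  84  84  83  84  84  84  85  83  85  85  84  84  84  85  85  83  84  84  87  97 105 113 115 116
237 -208.0  97  88  76  85  84  85  84  85  84  84  85  83  85  85  85  84  84  84  84  84  84  85  84  85  84  85  85  84  85  84  86  96 105 113 116 116
238 -208.0  97  86  75  85  84  85  84  84  85  85  85  85  84  84  83  84  85  85  85  85  84  85  85  85  85  84  84  84  84  76  87  96 106 113 117 117
239 -174.0 161 162 160 162 162 161 161 162 162 163 162 161 162 162 162 161 162 162 162 161 161 161 161 162 160 162 162 162 162 162 161 162 162 162 161 242
```

View pics/w4z.png

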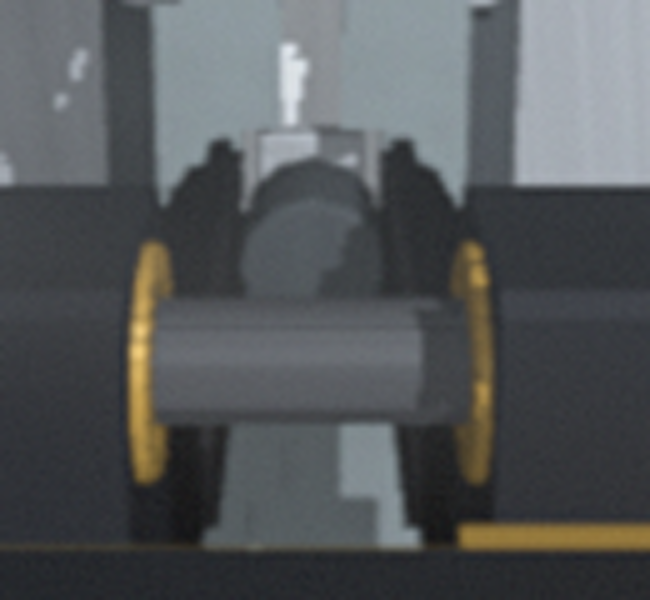

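Request:
arm_command:
  motion: [-1,0,-0.5,0,0,0,0,-1,0,-0.5,-2,0,0,0,-1,0,-0.5,-4,0,0,0,-1,0,-0.5,-6,0,0,0,-1,0,-0.5,-6,0,0,0]

```text
t: 7.75
eef_pos: [550.2, -204.9, 77.4]
tcp_rot: [3.141, -0.002, -0.103]
ft_force: [1.6, -2.4, 5.8]
opening: 0.191
```

Request:
arm_command:
  motion: [-0.05,0,0,0,0,0,0,-0.05,0,0,0,0,0,0,-0.05,0,0,0,0,0,0,-0.05,0,0,-10,0,0,0,-0.05,0,0,-50,0,0,0,-0.05,0,0,-90,0,0,0,-0.05,0,-35,-130,0,0,0,-0.05,0,-35,-130,0,0,0]

```text
t: 8.55
eef_pos: [554.6, -167.9, 212.0]
tcp_rot: [3.14, -0.007, -0.102]
ft_force: [1.0, -0.6, -0.1]
opening: 0.475
```

Run:
```python
from m import *
s=env.state();print(s['eef_pos'],s['tcp_rot'],s['opening'],s['ft_force'])
im,d=snap('wrist','w5.png');P=cloud('wrist',d)
np.savez('w5.npz',im=im,d=d,P=P)
cv2.imwrite('pics/w5c.png',cv2.resize(im[:,:,::-1],(800,600)))
a,o,m,st=measure(d,P);print(a,o,np.arctan2(-a[0],a[1]))
n=np.array([a[1],-a[0]])
def rep(nm,lo,hi,zc,zt=3):
    A=(P[...,:2]-o)@a;N=(P[...,:2]-o)@n
    k=(abs(P[...,2]-zc)<zt)&(abs(N)<30)&(A>lo)&(A<hi)
    if k.sum(): print(nm,k.sum(),'A',A[k].min(),A[k].max(),A[k].mean(),'N',N[k].min(),N[k].max(),'z',np.median(P[k][:,2]))
rep('head',-230,-180,94);rep('tab',-80,0,115);rep('tipS',-130,-60,139,6);rep('tipF',-340,-290,139,6);rep('any head',-225,-185,88,12)
```

```text
[ 554.640399   -167.88788216  212.02419686] [ 3.14005082 -0.00682173 -0.10152942] 0.47460307940806423 [ 1.02366012 -0.57237343 -0.08165485]
edges [9.67711817e-02 5.46218691e+02] [7.96109991e-02 5.86054322e+02] 27 25 width 43.7824728119705
[0.08785012 0.9961337 ] [566.13650635   0.        ] -0.08796351112877643
head 172 A -214.558825829278 -196.68289061840278 -205.5134398084703 N -8.164124439295357 9.051123420356207 z 91.89853891186414
tab 566 A -46.45072449980233 -34.25532769758767 -40.202418536838245 N -17.012052558165706 21.80724586359409 z 113.18757382154897
tipS 421 A -101.38036978995149 -88.91025954479312 -95.25723127140093 N -22.95188150025269 26.321228903931843 z 138.3620079736727
any head 249 A -214.558825829278 -196.2960456763585 -203.9590843092022 N -8.446141717239808 9.38527635168266 z 91.53764451742308
```

View pics/w5c.png

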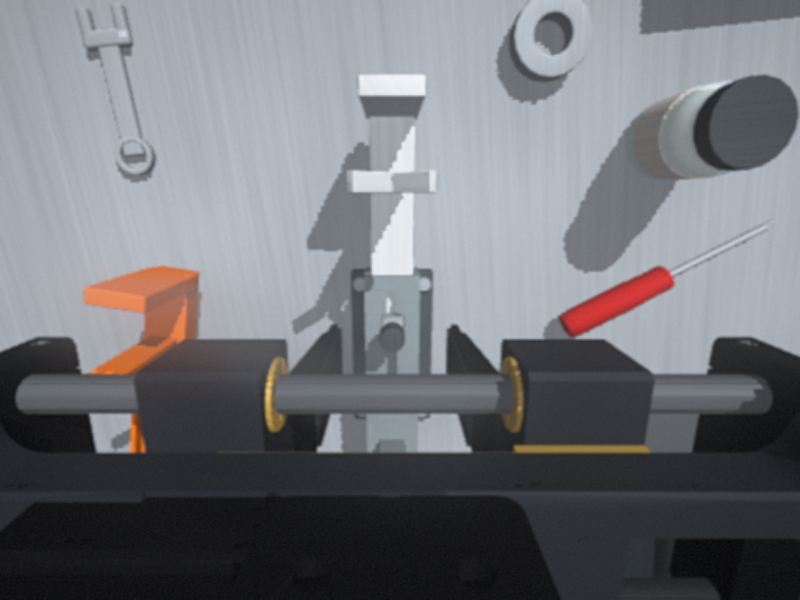

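Run:
```python
from h import *
print(delta([560,145,225],np.radians(81)))
```

```text
[-25.6, -312.3, -15.5, 0.26, -0.16, -86.79]
```

Request:
arm_command:
  motion: [0.2,-26,-312,-15,0,0,-86.8,0.2,-26,-312,-15,0,0,-86.8,0.2,-26,-312,-15,0,0,-86.8,0.2,-26,-312,-15,0,0,-86.8,0.2,-26,-312,-15,0,0,-86.8,0.2,-26,-312,-15,0,0,-86.8,0.2,-26,-312,-15,0,0,-86.8,0.2,-26,-312,-15,0,0,-86.8,0.2,-26,-312,-15,0,0,-86.8,0.2,-26,-312,-15,0,0,-86.8,0.2,-26,-312,-15,0,0,-86.8,0.2,-26,-312,-15,0,0,-86.8,0.2,-26,-312,-15,0,0,-86.8]

```text
t: 9.9
eef_pos: [559.3, 143.3, 221.5]
tcp_rot: [-3.141, 0.0, 1.409]
ft_force: [-0.0, 0.8, 0.0]
opening: 0.6
```

Run:
```python
from m import *
s=env.state();print(s['eef_pos'],s['tcp_rot'],s['opening'],s['ft_force'],s['joints'],np.abs(s['qvel']).max())
im,d=snap('wrist','w6.png');P=cloud('wrist',d)
np.savez('w6.npz',im=im,d=d,P=P)
cv2.imwrite('pics/w6c.png',cv2.resize(im[:,:,::-1],(800,600)))
print([(r['confidence'],r['location'],ray_at_z('wrist',*r['location'],55)) for r in env.spot_point('wrist','shaft_mid')])
```

```text
[559.33291478 143.30348197 221.45296014] [-3.14091602e+00  1.58701078e-04  1.40854352e+00] 0.5999536924713958 [-0.03349955  0.80191376  0.00180832] [ 1.36405092e-01  4.16509405e-01  1.66950152e+00  5.44669376e-05
  1.05627510e+00 -1.27216520e+00] 0.00902962850818905
[(0.81, [258.4, 133.4], array([506.8028939 , 161.67360408,  55.        ]))]
```

View pics/w6c.png

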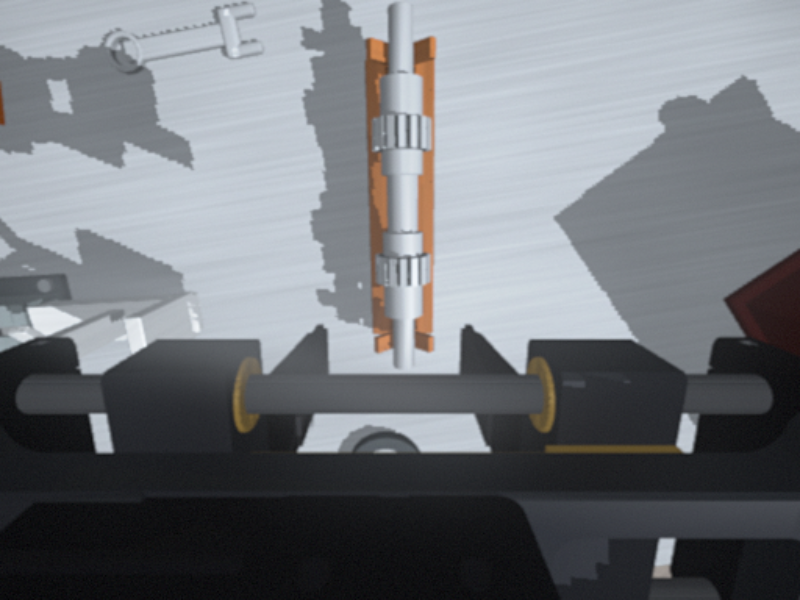

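Run:
```python
from m import *
w=np.load('w6.npz');P=w['P']
A=np.array([506.8,155.]);
k=(P[...,0]>350)&(P[...,0]<680)&(abs(P[...,1]-155)<60)&(P[...,2]>58)&(P[...,2]<100)
n,lab,st,_=cv2.connectedComponentsWithStats(k.astype(np.uint8))
for i in range(1,n):
    if st[i,4]>30: q=P[lab==i];print(st[i],q.min(0),q.max(0))
q=P[k]; 
# ridge: top points by z>64 shaft neck+ends? use axial profile
i=1+np.argmax(st[1:,4]);q=P[lab==i]
dirv=np.array([np.cos(-.153),np.sin(-.153)])
for it in range(4):
    nn=np.array([-dirv[1],dirv[0]]);s=(q[:,:2]-A)@dirv;t=(q[:,:2]-A)@nn
    S=[];C=[]
    for b in np.arange(s.min(),s.max(),4):
        j=(s>=b)&(s<b+4)
        if j.sum()>8:
            zm=q[j,2].max(); jj=j&(q[:,2]>zm-4); S.append(b+2);C.append(t[jj].mean())
    p=np.polyfit(S,C,1);ang=np.arctan2(dirv[1],dirv[0])+np.arctan(p[0]);A=A+nn*p[1];dirv=np.array([np.cos(ang),np.sin(ang)])
print('ang',np.degrees(ang),'A',A,'s range',s.min(),s.max())
for b in np.arange(s.min(),s.max(),4):
    j=(s>=b)&(s<b+4); print(int(b),j.sum(),np.percentile(q[j,2],95).round(1),t[j].min().round(1),t[j].max().round(1))
mid=A+dirv*(s.min()+s.max())/2;print(mid)
```

```text
[ 238    1   38  236 5211] [366.3611905  129.37391093  58.00832835] [639.0199671  190.45551592  79.47924504]
[269  23  10  16 126] [391.11040488 190.73530254  58.04274377] [405.65227479 201.57123865  64.23059101]
[234  24   9  15 121] [385.25908942 151.03952276  58.13740828] [399.10247585 161.80811911  64.6200108 ]
[239 215   8  11  80] [606.59828727 117.99492568  58.052987  ] [620.42294545 128.87165037  64.02939325]
[269 214   8  12  75] [612.05594006 157.75280799  58.03680952] [626.48429846 167.97673708  64.23303471]
ang -8.44876343176507 A [507.48825366 159.46330813] s range -141.78284298599667 132.35553993693864
-141 60 65.1 -8.3 8.3
-137 62 64.8 -8.3 8.2
-133 63 64.5 -8.4 8.2
-129 58 64.4 -8.4 8.2
-125 59 64.6 -8.6 8.2
-121 59 65.4 -8.6 8.2
-117 59 64.2 -7.6 8.1
-113 56 64.5 -7.6 8.1
-109 60 64.6 -7.7 8.1
-105 60 64.9 -7.8 8.1
-101 57 65.1 -7.8 8.1
-97 40 71.9 -14.7 14.7
-93 106 71.8 -14.7 14.7
-89 107 71.9 -14.9 14.7
-85 103 71.3 -15.0 14.7
-81 107 71.5 -15.1 14.7
-77 104 71.7 -15.2 14.7
-73 105 71.5 -15.3 14.8
-69 83 77.1 -21.0 20.1
-65 142 77.3 -21.2 21.9
-61 142 77.6 -21.3 2
[... 391 characters left out ...]
2
10 59 67.7 -11.0 11.2
14 82 70.4 -14.7 14.8
18 78 71.6 -14.8 14.8
22 82 71.5 -14.9 14.7
26 86 71.6 -15.0 14.8
30 77 71.2 -15.1 14.8
34 137 77.1 -21.4 20.9
38 113 77.8 -21.5 21.0
42 110 77.8 -21.5 20.9
46 113 78.1 -21.8 21.0
50 112 77.8 -21.9 21.0
54 86 77.6 -22.0 21.1
58 65 71.6 -15.7 14.8
62 73 71.4 -14.4 14.9
66 73 71.4 -14.5 14.8
70 73 71.5 -14.6 14.8
74 74 71.7 -14.7 14.8
78 73 71.8 -14.8 14.8
82 54 71.6 -14.8 14.8
86 25 64.4 -7.2 7.1
90 36 63.8 -7.2 8.5
94 33 64.9 -7.3 7.1
98 36 64.7 -7.3 7.1
102 33 63.9 -7.4 7.0
106 38 64.2 -7.4 8.4
110 33 64.1 -7.5 7.0
114 35 64.6 -7.5 8.4
118 37 64.7 -7.6 8.3
122 32 64.3 -7.7 6.9
126 37 64.3 -7.8 8.3
130 14 63.9 -6.4 6.9
[502.82575635 160.15586104]
```

Run:
```python
from m import *
w=np.load('w6.npz');P=w['P']
mid=np.array([502.8,160.2]);a=np.radians(-8.45);dv=np.array([np.cos(a),np.sin(a)]);nn=np.array([-dv[1],dv[0]])
s=(P[...,:2]-mid)@dv;t=(P[...,:2]-mid)@nn
for lo in range(-40,40,4):
    j=(abs(s)<18)&(t>=lo)&(t<lo+4); print(lo,j.sum(),np.median(P[j][:,2]).round(1) if j.sum() else '')
print(delta([502.8,160.2,90],np.radians(81.55)),delta([502.8,160.2,37],np.radians(81.55)))
```

```text
-40 70 0.1
-36 71 0.2
-32 63 0.2
-28 74 12.1
-24 72 12.2
-20 77 12.1
-16 62 12.3
-12 105 62.1
-8 12387 391.8
-4 100 66.8
0 116 66.9
4 93 65.5
8 93 61.9
12 26 12.2
16 81 12.2
20 81 12.2
24 81 12.2
28 51 0.4
32 76 0.5
36 59 0.5
[7.5, -58.5, 131.7, -0.01, -0.0, -0.77] [7.5, -58.5, 184.7, -0.01, -0.0, -0.77]
```

Request:
arm_command:
  motion: [0.2,7.5,-50,30,0,0,-0.8,0.2,7.5,-58.5,60,0,0,-0.8,0.2,7.5,-58.5,100,0,0,-0.8,0.2,7.5,-58.5,140,0,0,-0.8,0.2,7.5,-58.5,170,0,0,-0.8,0.2,7.5,-58.5,184,0,0,-0.8,0.2,7.5,-58.5,184,0,0,-0.8,-1,7.5,-58.5,184,0,0,-0.8,-1,7.5,-58.5,184,0,0,-0.8,-1,7.5,-58.5,184,0,0,-0.8,-1,7.5,-58.5,184,0,0,-0.8,-1,7.5,-58.5,184,0,0,-0.8,-1,7.5,-58.5,184,0,0,-0.8]

```text
t: 11.3
eef_pos: [502.9, 159.2, 38.4]
tcp_rot: [3.141, 0.001, 1.427]
ft_force: [-0.9, -10.6, 4.7]
opening: 0.245
```

Request:
arm_command:
  motion: [-1,0,0,-5,0,0,0,-1,0,0,-20,0,0,0,-1,0,0,-50,0,0,0,-1,0,0,-85,0,0,0,-1,0,0,-120,0,0,0,-1,0,0,-150,0,0,0,-1,0,0,-160,0,0,0,-1,0,0,-160,0,0,0,-1,0,0,-160,0,0,0]

```text
t: 12.2
eef_pos: [502.2, 160.2, 196.4]
tcp_rot: [-3.14, 0.0, 1.426]
ft_force: [-0.0, 0.5, -4.9]
opening: 0.243
```

Run:
```python
from m import *
s=env.state();print(s['eef_pos'],s['tcp_rot'],s['opening'],s['ft_force'])
im,d=snap('wrist','w7.png');P=cloud('wrist',d);np.savez('w7.npz',im=im,d=d,P=P)
# shaft in TCP frame
R=Ro.from_euler('xyz',s['tcp_rot']);Q=R.inv().apply((P.reshape(-1,3)-s['eef_pos'])).reshape(P.shape)
k=(Q[...,1]<-12)&(abs(Q[...,0])<30)&(Q[...,2]<0)&(Q[...,2]>-60)&(d>0)
q=Q[k]
for b in range(-140,-10,6):
    j=(q[:,1]>=b)&(q[:,1]<b+6)
    if j.sum(): print(b,j.sum(),q[j,0].min().round(1),q[j,0].max().round(1),np.percentile(q[j,2],5).round(1))
print(q[:,1].min())
```

```text
[502.16160642 160.15154569 196.44253657] [-3.13968778e+00  4.77110774e-04  1.42614847e+00] 0.2432138956790897 [-0.01700681  0.4992356  -4.91788464]
-128 229 -7.3 10.5 -25.7
-122 493 -7.4 9.9 -26.0
-116 477 -7.5 10.1 -26.0
-110 464 -7.7 10.2 -25.9
-104 442 -7.6 10.3 -25.9
-98 419 -7.2 10.2 -25.9
-92 571 -13.9 16.4 -33.0
-86 758 -14.2 16.8 -32.9
-80 738 -14.5 16.9 -32.8
-74 711 -14.5 16.4 -32.9
-68 742 -20.4 23.2 -34.9
-62 974 -21.1 23.5 -38.9
-56 935 -21.3 23.2 -38.9
-50 908 -20.4 23.4 -38.8
-44 651 -21.2 22.4 -39.0
-38 583 -14.2 16.8 -32.7
-32 573 -14.4 16.2 -32.6
-26 403 -14.5 16.4 -32.7
-20 392 -10.7 12.5 -28.6
-14 698 -19.2 20.8 -46.9
-127.020201032362
```

View pics/w7.png

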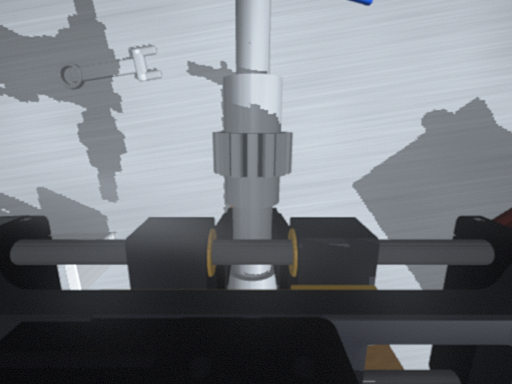

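Run:
```python
from h import *
print(delta([548.4,-204.9,185],-0.1016))
```

```text
[-354.5, 98.5, 11.2, -0.09, 0.15, 87.53]
```

Request:
arm_command:
  motion: [-1,-7,2,0,0,0,1.8,-1,-25,7,1,0,0,6.1,-1,-50,14,2,0,0,12.3,-1,-78,22,2,0,0,19.3,-1,-106,30,3,0,0,26.3,-1,-135,37,4,0,0,33.3,-1,-163,45,5,0,0,40.3,-1,-191,53,6,0,0,47.3,-1,-220,61,7,0,0,54.3,-1,-248,69,8,0,0,61.3,-1,-277,77,9,0,0,68.3,-1,-305,85,9,0,0,75.3,-1,-326,91,10,0,0,80.5,-1,-344,96,11,0,0,85,-1,-354.5,98.5,11,0,0,87.5,-1,-354.5,98.5,11,0,0,87.5,-1,-354.5,98.5,11,0,0,87.5,-1,-354.5,98.5,11,0,0,87.5]

```text
t: 14.05
eef_pos: [549.1, -203.9, 186.7]
tcp_rot: [-3.141, 0.0, -0.099]
ft_force: [-0.8, -0.6, -4.3]
opening: 0.244
```

Run:
```python
from m import *
s=env.state();print(s['eef_pos'],s['tcp_rot'],s['opening'],s['ft_force'])
im,d=snap('wrist','w8.png');P=cloud('wrist',d);np.savez('w8.npz',im=im,d=d,P=P)
cv2.imwrite('pics/w8c.png',cv2.resize(im[:,:,::-1],(800,600)))
R=Ro.from_euler('xyz',s['tcp_rot']);Q=R.inv().apply((P.reshape(-1,3)-s['eef_pos'])).reshape(P.shape)
k=(Q[...,1]<-12)&(abs(Q[...,0])<30)&(Q[...,2]<0)&(Q[...,2]>-60)&(d>0)
q=Q[k]
for b in range(-140,-10,8):
    j=(q[:,1]>=b)&(q[:,1]<b+8)
    if j.sum(): print(b,j.sum(),q[j,0].min().round(1),q[j,0].max().round(1),np.percentile(q[j,2],5).round(1))
# stand parts
a=np.array([.10144,.99484]);o=np.array([570.72,0]);n=np.array([a[1],-a[0]])
A=(P[...,:2]-o)@a;N=(P[...,:2]-o)@n
for nm,zc,lo,hi in [('tab',115,-60,-20),('vee',138,-110,-80)]:
    j=(abs(P[...,2]-zc)<6)&(A>lo)&(A<hi)&(abs(N)<32)
    if j.sum():print(nm,j.sum(),A[j].min(),A[j].max(),N[j].min(),N[j].max(),np.median(P[j][:,2]))
print(delta([548.4,-204.9,140],-0.1016),delta([548.4,-204.9,118],-0.1016))
```

```text
[ 549.07369519 -203.94136508  186.72248658] [-3.14125681e+00  3.17706292e-04 -9.93599293e-02] 0.24417719524321715 [-0.7785906  -0.5909413  -4.33484514]
-132 113 -9.1 8.6 -25.8
-124 666 -9.2 8.8 -26.4
-116 625 -9.3 8.4 -26.2
-108 593 -8.8 8.5 -26.3
-100 567 -9.0 8.7 -26.3
-92 869 -15.9 15.2 -33.1
-84 990 -16.2 15.1 -33.2
-76 958 -16.1 15.2 -33.2
-68 1075 -22.9 21.7 -38.6
-60 1266 -22.8 21.8 -39.2
-52 1219 -22.8 21.7 -39.1
-44 824 -22.8 20.7 -38.9
-36 766 -16.1 15.1 -33.1
-28 570 -16.3 14.7 -33.0
-20 1147 -21.0 19.5 -46.1
tab 121 -46.611285289509226 -41.84821718081943 -20.080448509589246 19.456933680421066 114.73492664579689
vee 553 -101.19207065006573 -88.95238766580015 -25.116082269239357 24.110831309669685 140.53458511716758
[-0.6, 1.1, 46.8, -0.01, 0.01, 0.13] [-0.6, 1.1, 68.8, -0.01, 0.01, 0.13]
```

View pics/w8c.png

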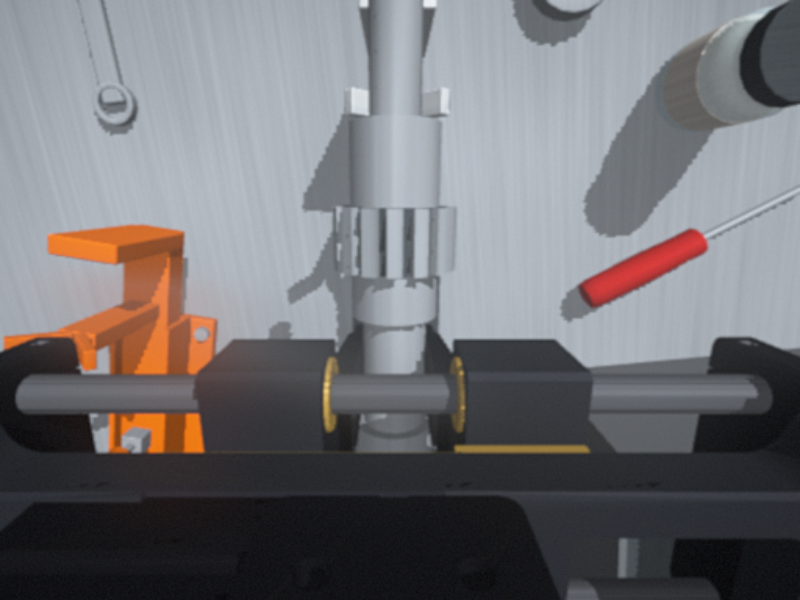

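Request:
arm_command:
  motion: [-1,0,1,10,0,0,0.1,-1,0,1,30,0,0,0.1,-1,0,1,44,0,0,0.1,-1,0,1,52,0,0,0.1,-1,0,1,58,0,0,0.1,-1,0,1,62,0,0,0.1,-1,0,1,65,0,0,0.1,-1,0,1,65,0,0,0.1,-1,0,1,65,0,0,0.1]

```text
t: 15.0
eef_pos: [549.3, -205.8, 122.1]
tcp_rot: [3.141, -0.001, -0.103]
ft_force: [-0.6, 0.5, -5.4]
opening: 0.245
```

Request:
arm_command:
  motion: [-1,0,0,1,0,0,0,-1,0,0,2,0,0,0,-1,0,0,3,0,0,0,-1,0,0,3,0,0,0,-1,0,0,3,0,0,0]

```text
t: 15.5
eef_pos: [549.5, -205.9, 119.1]
tcp_rot: [3.141, -0.001, -0.103]
ft_force: [2.9, 0.3, -1.2]
opening: 0.249
```

Request:
arm_command:
  motion: [-1,0,0,0.6,0,0,0,-1,0,0,1,0,0,0,-1,0,0,1,0,0,0,-1,0,0,1,0,0,0]

```text
t: 15.9
eef_pos: [549.9, -206.0, 118.7]
tcp_rot: [3.141, -0.002, -0.103]
ft_force: [2.2, 0.0, 6.1]
opening: 0.248
```

Run:
```python
from m import *
s=env.state();print(s['eef_pos'],s['tcp_rot'],s['opening'],s['ft_force'])
im,d=snap('wrist','w9.png')
im2,_=snap('scene','s9.png');cv2.imwrite('pics/s9z.png',cv2.resize(im2[140:240,110:270,::-1],(800,500),interpolation=cv2.INTER_CUBIC))
P=cloud('wrist',d)
R=Ro.from_euler('xyz',s['tcp_rot']);Q=R.inv().apply((P.reshape(-1,3)-s['eef_pos'])).reshape(P.shape)
k=(Q[...,1]<-12)&(abs(Q[...,0])<30)&(Q[...,2]<0)&(Q[...,2]>-60)&(d>0)
for b in range(-140,-10,8):
    j=k&(Q[...,1]>=b)&(Q[...,1]<b+8)
    if j.sum(): print(b,j.sum(),Q[j][:,0].min().round(1),Q[j][:,0].max().round(1),np.percentile(P[j][:,2],95).round(1))
```

```text
[ 549.85913706 -205.99519002  118.69239842] [ 3.14095248e+00 -2.28041148e-03 -1.02634454e-01] 0.24758998593625808 [2.24379986 0.02950123 6.08127307]
-132 114 -9.1 8.1 143.8
-124 866 -25.7 23.8 144.4
-116 1749 -25.8 24.3 144.1
-108 1088 -25.5 24.5 144.3
-100 557 -9.7 8.0 144.5
-92 868 -16.3 14.9 151.4
-84 978 -16.1 15.0 151.6
-76 974 -16.4 14.7 151.5
-68 1057 -22.2 21.3 157.1
-60 1273 -23.2 21.6 157.7
-52 1201 -22.4 21.6 157.7
-44 820 -22.9 20.8 157.3
-36 761 -16.2 14.4 151.6
-28 577 -16.4 14.6 151.4
-20 1147 -21.1 19.5 164.5
```

View pics/s9z.png

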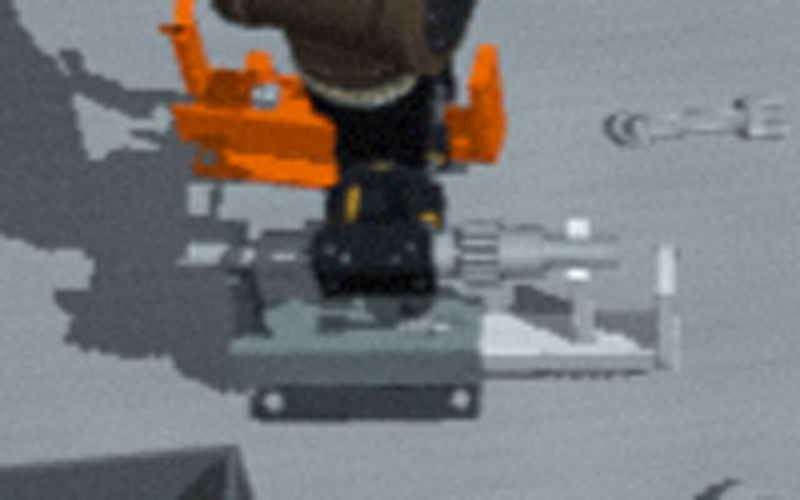

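View pics/w9.png

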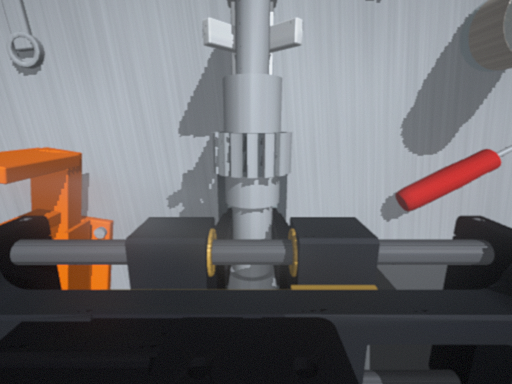

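Request:
arm_command:
  motion: [-0.3,0,0,0,0,0,0,-0.1,0,0,0,0,0,0,0.1,0,0,0,0,0,0,0.1,0,0,0,0,0,0,0.1,0,0,-5,0,0,0,0.1,0,0,-30,0,0,0,0.1,0,0,-70,0,0,0,0.1,0,0,-120,0,0,0,0.1,0,-60,-160,0,0,0,0.1,0,-60,-160,0,0,0,0.1,0,-60,-160,0,0,0]

```text
t: 17.1
eef_pos: [555.8, -144.4, 280.3]
tcp_rot: [3.141, -0.004, -0.101]
ft_force: [0.5, 0.6, -0.3]
opening: 0.555
```

Run:
```python
from m import *
s=env.state();print(s['t'],s['eef_pos'],s['opening'],s['ft_force'])
im,d=snap('wrist','w10.png');P=cloud('wrist',d);cv2.imwrite('pics/w10c.png',cv2.resize(im[:,:,::-1],(800,600)))
im2,d2=snap('top','t10.png');cv2.imwrite('pics/t10z.png',cv2.resize(im2[150:240,270:420,::-1],(800,480),interpolation=cv2.INTER_CUBIC))
snap('scene','s10.png')
a=np.array([.10144,.99484]);o=np.array([570.72,0]);n=np.array([a[1],-a[0]])
for nm,PP in [('wrist',P),('top',cloud('top',d2))]:
    A=(PP[...,:2]-o)@a;N=(PP[...,:2]-o)@n
    for b in range(-345,-30,12):
        j=(A>=b)&(A<b+12)&(abs(N)<6)&(PP[...,2]>80)&(PP[...,2]<165)
        if j.sum(): print(nm,b,j.sum(),np.percentile(PP[j][:,2],90).round(1))
```

```text
17.1 [ 555.79493713 -144.40544458  280.33457237] 0.5546892781050389 [ 0.4951569   0.61705821 -0.27016601]
wrist -285 70 149.6
wrist -273 60 155.6
wrist -261 90 155.8
wrist -249 19 156.0
wrist -225 25 145.3
wrist -213 90 145.6
wrist -201 94 145.9
wrist -189 84 149.7
wrist -177 84 153.6
wrist -165 112 156.0
wrist -153 116 155.8
wrist -141 115 150.0
wrist -129 119 149.8
wrist -117 108 142.5
wrist -105 106 142.7
wrist -93 119 142.8
wrist -81 109 142.8
wrist -57 41 113.9
wrist -45 89 114.4
top -105 15 144.0
top -93 28 143.7
top -81 24 143.7
top -57 4 116.2
top -45 19 116.2
```

View pics/w10c.png

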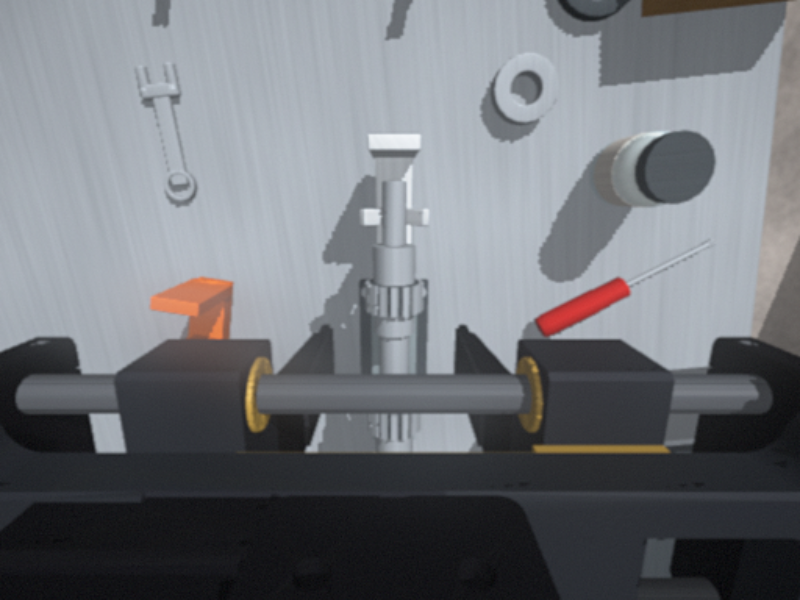

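View pics/s10.png

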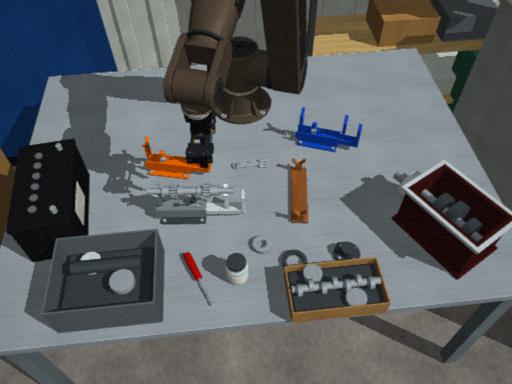

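Run:
```python
import cv2
im=cv2.imread('pics/s10.png');cv2.imwrite('pics/s10z.png',cv2.resize(im[170:230,140:255],(800,417),interpolation=cv2.INTER_CUBIC))
```

```text
(no output)
```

View pics/s10z.png

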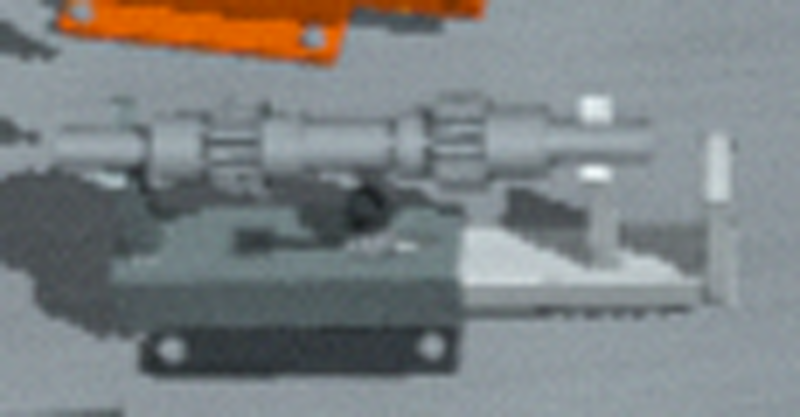

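```bash
python3 -c "
from cell import env
print(env.state()['t'],env.job_done())"
```

```text
the job is handed in; nothing more can be done
17.25 None
```

The stand is set to the next hole and locked, and the gear shaft lies in the two vees. I handed the job in at 17.25 s.

- **Setting the stand:** I pinched the button head, pressed it 9.6 mm and drew the inner tube out about 59 mm. The next hole measured 59.5 mm from the first. The sideways pull stayed at about 2.5 N. I then let the button rise into the hole and let go of it.
- **Laying the shaft:** I gripped it by its middle neck, lifted it and turned it in line with the stand. I lowered it until it touched the vees, with about 6 N of net upward force at the end, then released it and backed the arm away.

**Last checks:**
- **Button:** its head read about 94 mm above the bench, the "up" height, once corrected against the tab. That wrist picture, taken before the shaft went on, read everything about 2 mm low.
- **Shaft:** just before release its axis measured 135 mm. Afterwards the two gears were at equal height (155.6–156.0 mm), so it lies level. Those readings, with the arm perhaps still settling, were about 2 mm low again; the top camera gave 144 mm for the top of the thin end in the sliding vee, as expected.
- **Fixed-vee end:** the top camera and the wrist camera did not see this end after release. I judged it from the scene picture and from the shaft being level.
- **Everything else:** the arm was clear of the stand, and I saw no other part out of place in the last pictures.

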